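# Correct and fill a panel-parts kit in the stock room

### The job

Make up the kit in the grey tray: take the wrong relay (orange cover) out of the yellow bin and stand it in the brown returns carton, then stand the blue relay in the yellow bin, the red-headed push button in the blue bin and the green lamp in the white bin. All four end upright, on the floor of their bin or carton, and let go. Leave the look-alikes, the black-headed button and the white lamp, standing where they are.

Things in the scene. Friction and masses are not known exactly. Their poses are not given: they have to be found in the camera images.
- relay_blue: Plug-in relay on its black socket: upright block with a blue cover, 70 tall. Black base 40 x 40 x 20 high, above it a 36 x 36 cover with a small white label on top. Origin: centre of the underside; z up, x and y square to the side faces. About 90 g. It belongs in the yellow bin; it starts standing on the bench among the other parts, a small cardboard carton (45 x 45 x 36) and a tape roll (54 in diameter, 24 high), any neighbour's centre at least 70 away. All sizes in mm.
- relay_orange: Plug-in relay on its black socket: upright block with an orange cover, 70 tall. Black base 40 x 40 x 20 high, above it a 36 x 36 cover with a small white label on top. Origin: centre of the underside; z up, x and y square to the side faces. About 90 g. The wrong part: it starts standing on the floor of the yellow bin and belongs in the returns carton. Sizes in mm; its top is 79 above the bench at the start.
- stop_red: Mushroom push button with contact block: red round head 40 in diameter, from 50 to 70 above the underside, on a steel neck 26 in diameter (with a yellow washer 36 in diameter, 36 to 40 up) over a grey block 38 x 38 x 34 high; 70 tall in all. Origin: centre of the underside; z up. About 80 g, stands on the bench. It belongs in the blue bin. Sizes in mm.
- lamp_green: Panel pilot lamp: green round lens 28 in diameter on top (52 to 66 above the underside), below it a silver bezel 32 in diameter (40 to 52 up), below that a black block 30 x 30 x 40 high; 66 tall in all. Origin: centre of the underside; z up. About 50 g, stands on the bench. It belongs in the white bin. Sizes in mm.
- stop_black: Mushroom push button with contact block: black round head 40 in diameter, from 50 to 70 above the underside, on a steel neck 26 in diameter (with a yellow washer 36 in diameter, 36 to 40 up) over a grey block 38 x 38 x 34 high; 70 tall in all. Origin: centre of the underside; z up. About 80 g, stands on the bench. A look-alike: leave it. Sizes in mm.
- lamp_white: Panel pilot lamp: white round lens 28 in diameter on top (52 to 66 above the underside), below it a silver bezel 32 in diameter (40 to 52 up), below that a black block 30 x 30 x 40 high; 66 tall in all. Origin: centre of the underside; z up. About 50 g, stands on the bench. A look-alike: leave it. Sizes in mm.
- bin_yellow: Yellow open square bin, 70 x 70 outside, 64 x 64 inside, walls 26 high (measured from its own underside), floor 3 thick. Fixed. Origin: centre of its underside, which is 6 above the bench; z up, x and y along its sides. One of three bins that stand in a row along their y axis, 80 apart, in a low grey tray; their order changes. Holds the orange relay at the start. Sizes in mm.
- bin_blue: Blue open square bin, 70 x 70 outside, 64 x 64 inside, walls 26 high (measured from its own underside), floor 3 thick. Fixed. Origin: centre of its underside, which is 6 above the bench; z up, x and y along its sides. One of three bins that stand in a row along their y axis, 80 apart, in a low grey tray; their order changes. Empty at the start. Sizes in mm.
- bin_white: White open square bin, 70 x 70 outside, 64 x 64 inside, walls 26 high (measured from its own underside), floor 3 thick. Fixed. Origin: centre of its underside, which is 6 above the bench; z up, x and y along its sides. One of three bins that stand in a row along their y axis, 80 apart, in a low grey tray; their order changes. Empty at the start. Sizes in mm.
- returns: Low open brown cardboard carton for returns, 120 (x) by 110 (y) outside, walls 32 high and 4 thick, floor 4 thick, fixed and empty. Origin: centre of its underside, on the bench; z up, x and y along its sides. It stands at the left or the right end of the working area; a stack of flat white cartons, 84 high, stands at the other. Sizes in mm.

How it is judged:
By the outcome, as a careful person would: the job done as asked, in the order asked, and still so for the second after the job is handed in, with the robot touching nothing.
It also fails if it takes over 112 s, if anything falls off the work surface, if the arm or the gripper's body presses on something with over 40 N, if the wrist force passes 120 N, or if a joint passes its speed limit or range.

### The arm

A 7-joint arm with a two-finger parallel gripper is mounted at the origin on the work surface. World frame = base frame: x ahead of the robot, y to its left, z up, the work surface at z = 0. Lengths are in m, angles in rad, forces in N, time in s.
With the tool pointing down it reaches from about 0.4 to 0.9 m from the base axis. Payload 5.5 kg.
Tool frame: the origin (TCP) lies at the very end of the fingers, on their centre line; the grasp point (between the pads) lies 19 mm behind it (robot.grip_depth is the z of the grasp point in the tool frame, in m); z points along the fingers, x is the direction in which the jaws open and shut, and the axes are right-handed (so a half turn about z gives the same grasp; the last joint's range is limited). The gripper opens to 85 mm and grips with 20 to 120 N. Pads are 22 mm wide; open, the fingers measure 114 mm over their backs; the gripper's body (76 mm by 85 mm) begins 54 mm behind the grasp point. The pads swing forward as they close: fully open they stand 13 mm farther back than shut.
Start: joints at [-0.865, 0.501, -0.427, 1.55, 0.221, 1.138, -0.21], TCP at [0.278, 0.587, 0.231] pointing down, gripper open.
Joint ranges: [-2.88, 2.88], [-0.31, 2.03], [-1.54, 1.56], [0.2, 2.42], [-1.41, 4.55], [0.19, 2.02], [-2.57, 2.57]. Speed limits (rad/s): [2.57, 2.57, 3.14, 3.14, 3.14, 3.14, 3.14].

### API

Orientations are given as a unit quaternion [x, y, z, w].
In Python, from cell import robot, imaging, order, boxes_of, landmark_of gives the robot as it stands.
- The arm moves only by the tool servo_tool, never from a script. Its argument "plan" is a list that holds one entry, the list of rows, each a list of 7 numbers: the shift along the tool's x, y, z in mm, then the turn, a rotation vector about the tool's x, y, z in rad, then the opening, from 0 (shut) to 1 (fully open). In form: [[[tx, ty, tz, wx, wy, wz, grip], ...]]. A call has 1 to 20 rows; each row shifts and turns the pose as measured when the row begins, along the tool's axes as they then stand; what a row does not reach is not made up. A row lasts 1/8 s, in which the tool goes at most 62.5 mm and 10.7 degrees, less where a joint would pass 70% of its speed; a pose out of reach is approached as far as the arm can. A call with a gripper value outside its range is refused whole. The fingers move at their own pace and stop on an object; "grip_force" is the grip in N (left out, the last holds). Time passes only in rows, so rows that do not move let the fingers close. It gives the time, the measured TCP pose, the force and the opening at its end, in the units of the state.
- robot.read_state(): the state, without advancing time (a new reading comes with each control period).
- imaging.read_camera(name): name is "side" or "top" or "wrist"; returns the picture (420x560x3 uint8, red, green, blue); there is no depth.
- imaging.camera_info(name): a dict with "vfov" (degrees; the focal length in pixels is half the picture's height over the tangent of half this angle, whatever the lens; pixels are square), "cx", "cy" (the principal point, pixels), "rvec" (rotation vector, rad) and "tvec" (3), from world to camera coordinates, as OpenCV has them. Camera axes: x right, y down, z forward; pixel columns grow to the right and rows downward; lengths in m; the calibration is good to about 2 mm. A picture is of the moment at which its call begins: read the wrist's pose just before it. camera_info takes no time and is no camera call; for the wrist camera it gives the pose at the moment of the call.
- order.close_job(): hands the job in, once; it reports no verdict.
Trained networks look in the newest picture that a camera, given by its name, has taken for a name from the list of things; names that differ only in an ending like _2 or _b are one class to them, and where a whole thing is asked for, a point or a joint stands for the part that bears it (a point fixed in the world has none). Each returns a list of dicts, best first, with "conf" (0 to 1); they miss things now and then, are a little off and sometimes report something else, mostly with a low value. They report only what shows in the picture. A call takes as long as a camera call.
- boxes_of(camera, label): "rect" ([left, top, right, bottom] in pixels, round what is visible of it).
- landmark_of(camera, label): "pixel" ([column, row] in pixels: a listed point, or the origin of a listed thing).
The state is a dict: "t": time; "joint_positions": joint angles; "joint_vel": joint speeds; "tau": joint torques, N m; "ee_pos": TCP position; "tool_rot": TCP orientation; "force": force on the tool from outside, world axes, zero at the start; "moment": the same for the moment, N m; "finger_gap": finger opening in m.
Only numpy, scipy, OpenCV 4.12 (cv2) and the standard library are available. Lean on these libraries where they do the work, as an engineer would, in place of code of your own. Each camera call takes 0.05 s, during which the arm holds its last target. There are 200 camera calls.

## Working session

There is one attempt and no reset: what is moved stays moved. The work goes in short steps, Python scripts to look and compute and a tool call to move; the robot and the scene stay as the last step left them, time stands still between calls to the robot, and variables do not carry over. Pictures are saved under pics/ and viewed, about 12 in all and at most 16, crops included, and the job is handed in when it is done.

Besides the shell and the picture viewer there is one more tool, called in YAML: its name, and indented under it one key for each argument. servo_tool: Moves the arm, as the interface text tells. Its arguments: {"type":"object","properties":{"plan":{"type":"array"},"grip_force":{"type":"number"}},"required":["plan"]}

```bash
mkdir -p pics; ls; python3 - <<'E'
from cell import robot, imaging, order, boxes_of, landmark_of
import cv2, numpy as np
print(robot.read_state()['t'], robot.read_state()['tool_rot'], robot.grip_depth)
for c in ['top','side']:
    im=imaging.read_camera(c); cv2.imwrite(f'pics/{c}0.png',im[:,:,::-1])
    i=imaging.camera_info(c); print(c,i)
    R=cv2.Rodrigues(np.array(i['rvec']))[0]; print('pos',-R.T@np.array(i['tvec']))
E
```

```text
pics
0.0 [ 8.45114910e-01  5.34583776e-01 -8.45677323e-04  5.11326096e-04] -0.0187
top {'vfov': 45.89623650696703, 'cx': 280.7302583279559, 'cy': 200.35642963040377, 'rvec': array([ 2.11220744, -2.11543924,  0.21133903]), 'tvec': array([0.0019564 , 0.55623116, 1.04272387])}
pos [ 0.33564632 -0.00176847  1.13314096]
side {'vfov': 51.729000751039585, 'cx': 275.7767402821166, 'cy': 204.7443362426406, 'rvec': array([ 2.02692873, -0.4325038 ,  0.27763089]), 'tvec': array([-0.49471218,  0.15058667,  0.83618155])}
pos [ 0.1666459  -0.80917476  0.5329929 ]
```

View pics/top0.png

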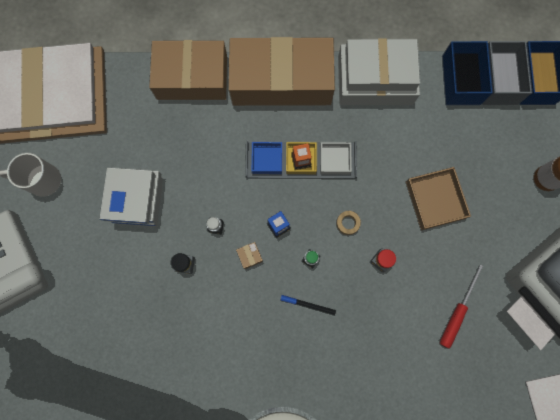

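View pics/side0.png

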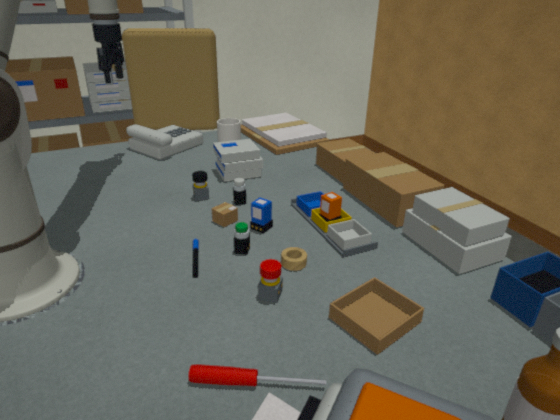

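The top picture shows image up as +x and left as +y. The bins run blue (267,157), yellow with the orange relay (302,157), white (336,158), and the returns carton is on the right at (438,199). The parts are relay_blue (278,224), lamp_green (312,258), stop_red (385,260), lamp_white (214,225) and stop_black (181,263). The side view agrees.

```bash
cat > h.py <<'E'
from cell import robot, imaging, order, boxes_of, landmark_of
import cv2, numpy as np
from scipy.spatial.transform import Rotation as Ro
def cam(c):
    i=imaging.camera_info(c); R=cv2.Rodrigues(np.array(i['rvec']))[0]
    f=210/np.tan(np.radians(i['vfov'])/2)
    return R,np.array(i['tvec']),f,i['cx'],i['cy']
def ray(C,px,z):
    R,t,f,cx,cy=C; o=-R.T@t; d=R.T@np.array([(px[0]-cx)/f,(px[1]-cy)/f,1]); return o+d*(z-o[2])/d[2]
def proj(C,p):
    R,t,f,cx,cy=C; q=R@np.array(p)+t; return np.array([cx+f*q[0]/q[2],cy+f*q[1]/q[2]])
def move(p,yaw=None,C=None):
    """shift in tool mm and turn about tool z to reach TCP p with jaw axis at world yaw (mod pi)"""
    s=robot.read_state(); R=Ro.from_quat(s['tool_rot']); M=R.as_matrix()
    d=M.T@(np.array(p)-s['ee_pos'])*1000
    y=np.arctan2(M[1,0],M[0,0]); 
    w=None if yaw is None else -((yaw-y+np.pi/2)%np.pi-np.pi/2)
    lvl=R.inv()*Ro.from_matrix([[np.cos(y),np.sin(y),0],[np.sin(y),-np.cos(y),0],[0,0,-1]])
    print('t%.2f'%s['t'],'tcp',np.round(s['ee_pos'],4),'yaw %.3f'%y,'gap %.4f'%s['finger_gap'],'F',np.round(s['force'],1),'| shift',np.round(d,1),'turn',w,'level',np.round(lvl.as_rotvec(),3))
E
python3 - <<'E'
from h import *
for c in ['top','side']:
    imaging.read_camera(c); C=cam(c)
    for n in ['relay_blue','relay_orange','stop_red','lamp_green','stop_black','lamp_white','bin_yellow','bin_blue','bin_white','returns']:
        z={'relay_orange':.009,'bin_yellow':.006,'bin_blue':.006,'bin_white':.006}.get(n,0)
        L=landmark_of(c,n)[:2]; B=boxes_of(c,n)[:1]
        print(c,n,[(np.round(l['pixel'],1),round(l['conf'],2),np.round(ray(C,l['pixel'],z)[:2],4)) for l in L],[np.round(b['rect']) for b in B])
im=cv2.imread('pics/top0.png')[125:285,160:480]; cv2.imwrite('pics/crop1.png',cv2.resize(im,None,fx=2.5,fy=2.5,interpolation=cv2.INTER_CUBIC))
print(robot.read_state()['t'])
E
```

```text
top relay_blue [(array([278.8, 224.9]), 0.88, array([0.51  , 0.0058]))] [array([208., 215., 222., 236.])]
top relay_orange [(array([302.8, 160.3]), 0.57, array([ 0.662 , -0.0508]))] [array([292., 146., 314., 172.])]
top stop_red [(array([381.9, 263.2]), 0.88, array([ 0.4216, -0.2284]))] [array([371., 246., 395., 272.])]
top lamp_green [(array([307.9, 259.5]), 0.73, array([ 0.4303, -0.0604]))] [array([301., 248., 321., 269.])]
top stop_black [(array([186.5, 265.1]), 0.8, array([0.418 , 0.2156]))] [array([171., 254., 196., 271.])]
top lamp_white [] [array([206., 216., 220., 233.])]
top bin_yellow [(array([300.7, 156. ]), 0.74, array([ 0.6735, -0.0461]))] [array([289., 141., 316., 173.])]
top bin_blue [(array([267., 157.]), 0.89, array([0.6712, 0.0335]))] [array([252., 142., 282., 170.])]
top bin_white [(array([338. , 159.9]), 0.93, array([ 0.6637, -0.1339]))] [array([320., 144., 353., 174.])]
top returns [(array([437.8, 202. ]), 0.95, array([ 0.5632, -0.3645]))] [array([406., 170., 472., 229.])]
side relay_blue [] [array([250., 197., 272., 235.])]
side relay_orange [(array([327.6, 221.
[... 349 characters left out ...]
69, 0.2181]))] [array([192., 173., 206., 199.])]
side lamp_white [(array([241.7, 198.8]), 0.87, array([0.5181, 0.1632])), (array([372.8, 314.2]), 0.27, array([ 0.575 , -0.3481]))] [array([233., 178., 248., 204.])]
side bin_yellow [(array([330.8, 221.8]), 0.71, array([ 0.6692, -0.0454]))] [array([310., 206., 352., 228.])]
side bin_blue [(array([311.1, 207.6]), 0.65, array([0.66  , 0.0368])), (array([273. , 293.7]), 0.31, array([ 0.432 , -0.2323]))] [array([294., 191., 323., 217.])]
side bin_white [(array([348.7, 241. ]), 0.92, array([ 0.662, -0.135]))] [array([328., 220., 374., 251.])]
side returns [(array([371.6, 315.7]), 0.8, array([ 0.5707, -0.3504]))] [array([327., 276., 425., 356.])]
2.2
```

View pics/crop1.png

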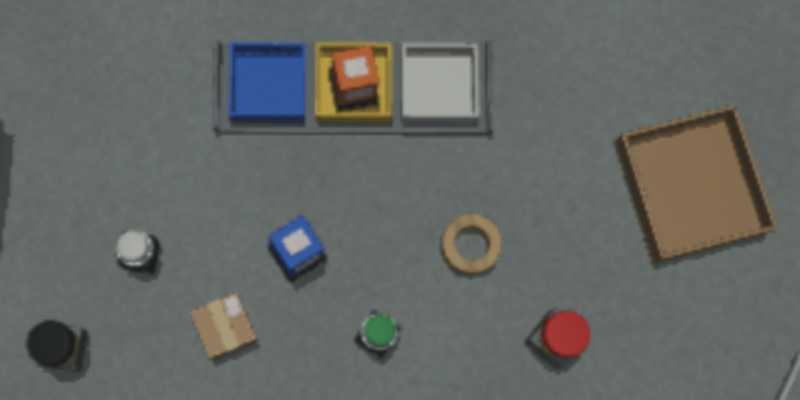

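The crop shows the orange relay turned about 10° in the yellow bin, top centre near full-picture (302,153). The blue relay is turned about 35° with its top at (278.6,221.5), and stop_red's head is at (386,258). Next I move over the yellow bin.

```bash
python3 - <<'E'
from h import *
C=cam('top')
for n,px,z in [('or',(302.3,152.8),.079),('bl',(278.6,221.5),.07),('red',(386.5,258.5),.07),('green',(312,257.3),.066),('binB',(266.8,157.4),.02),('binY',(301.6,157.4),.02),('binW',(336,157.4),.02),('ret',(438.5,199),.02)]: print(n,np.round(ray(C,px,z),4))
W=cam('wrist'); s=robot.read_state(); M=Ro.from_quat(s['tool_rot']).as_matrix()
print('cam in tool',M.T@(-W[0].T@W[1]-s['ee_pos']),'axes in tool (cols x,y,z)',np.round(M.T@W[0].T,3), W[2:])
move([.64,-.047,.231],0.1)
E
```

```text
or [ 0.6589 -0.0468  0.079 ]
bl [0.5066 0.0057 0.07  ]
red [ 0.4263 -0.2246  0.07  ]
green [ 0.4294 -0.0659  0.066 ]
binB [0.666  0.0336 0.02  ]
binY [ 0.6659 -0.0476  0.02  ]
binW [ 0.6657 -0.1278  0.02  ]
ret [ 0.5662 -0.3601  0.02  ]
cam in tool [ 0.00080844 -0.06806477 -0.14259107] axes in tool (cols x,y,z) [[ 1.    -0.001  0.001]
 [ 0.     0.963  0.271]
 [-0.001 -0.271  0.963]] (np.float64(300.33329791871245), 280.1093296247353, 207.64887770173715)
t2.20 tcp [0.2785 0.5873 0.2313] yaw 1.128 gap 0.0855 F [-0.3  0.4 -0.4] | shift [-4.183e+02  5.984e+02  3.000e-01] turn 1.0280258356777137 level [-0.  0. -0.]
```

servo_tool:
  plan:
    - [[-32.2, 46, 0, 0, 0, 0, 1], [-32.2, 46, 0, 0, 0, 0, 1], [-32.2, 46, 0, 0, 0, 0, 1], [-32.2, 46, 0, 0, 0, 0, 1], [-32.2, 46, 0, 0, 0, 0, 1], [-32.2, 46, 0, 0, 0, 0, 1], [-32.2, 46, 0, 0, 0, 0, 1], [-32.2, 46, 0, 0, 0, 0, 1], [-32.2, 46, 0, 0, 0, 0, 1], [-32.2, 46, 0, 0, 0, 0, 1], [-32.2, 46, 0, 0, 0, 0, 1], [-32.2, 46, 0, 0, 0, 0, 1], [-32.2, 46, 0, 0, 0, 0, 1], [0, 0, 0, 0, 0, 0.147, 1], [0, 0, 0, 0, 0, 0.147, 1], [0, 0, 0, 0, 0, 0.147, 1], [0, 0, 0, 0, 0, 0.147, 1], [0, 0, 0, 0, 0, 0.147, 1], [0, 0, 0, 0, 0, 0.147, 1], [0, 0, 0, 0, 0, 0.147, 1]]
  grip_force: 30

```text
t: 4.7
ee_pos: [0.6529, -0.0667, 0.2304]
tool_rot: [0.999, 0.034, 0.003, -0.002]
force: [-0.3, -0.8, 0.7]
finger_gap: 0.0854
```

```bash
python3 - <<'E'
from h import *
move([.66,-.047,.231],0)
W=cam('wrist'); im=imaging.read_camera('wrist'); cv2.imwrite('pics/w1.png',im[:,:,::-1])
for n,z in [('relay_orange',.009),('relay_blue',0),('lamp_green',0),('bin_yellow',.006),('bin_blue',.006),('bin_white',.006),('returns',0),('stop_red',0)]:
    print(n,[(np.round(l['pixel'],1),round(l['conf'],2),np.round(ray(W,l['pixel'],z)[:2],4)) for l in landmark_of('wrist',n)[:1]])
E
```

```text
t4.70 tcp [ 0.6529 -0.0667  0.2304] yaw 0.068 gap 0.0854 F [-0.3 -0.8  0.7] | shift [  8.5 -19.2  -0.5] turn 0.0675268702868077 level [-0.004 -0.006  0.   ]
relay_orange [(array([287.3, 165.1]), 0.98, array([ 0.6624, -0.045 ]))]
relay_blue [(array([161.9, 110.4]), 0.7, array([0.5102, 0.0084]))]
lamp_green []
bin_yellow []
bin_blue [(array([295.2,  94.4]), 0.84, array([0.6656, 0.0361]))]
bin_white [(array([288. , 226.6]), 0.88, array([ 0.6692, -0.1244]))]
returns [(array([209.2, 365.5]), 0.69, array([ 0.5674, -0.3547]))]
stop_red [(array([108.8, 284.6]), 0.74, array([ 0.4284, -0.2271]))]
```

View pics/w1.png

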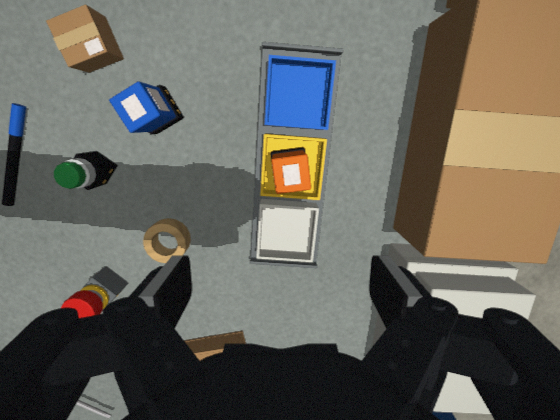

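The wrist view shows the orange relay's top near (291,172), with the bins at blue (299,94), yellow (293,167) and white (287,234). The blue relay's top is near (140,108), and stop_red is partly hidden by the left finger. I will fit the relay tops and bins.

```bash
cat >> h.py <<'E'
def fit(im,W,hsv_lo,hsv_hi,box,z,show=True):
    """min-area rect of a coloured top face cast on plane z -> centre, yaw, sizes"""
    h=cv2.cvtColor(im,cv2.COLOR_RGB2HSV); m=cv2.inRange(h,np.array(hsv_lo),np.array(hsv_hi))
    k=np.zeros_like(m); k[box[1]:box[3],box[0]:box[2]]=255; m&=k
    c=max(cv2.findContours(m,cv2.RETR_EXTERNAL,cv2.CHAIN_APPROX_NONE)[0],key=cv2.contourArea)
    P=np.array([ray(W,p,z)[:2] for p in c[:,0,:]+0.0],np.float32)*1000
    (x,y),sz,a=cv2.minAreaRect(P); (xc,yc),r=cv2.minEnclosingCircle(P)
    print('rect',round(x,1),round(y,1),np.round(sz,1),'ang',round(a,1),'circle',round(xc,1),round(yc,1),round(r,1)); return m
E
python3 - <<'E'
from h import *
W=cam('wrist'); im=cv2.imread('pics/w1.png')[:,:,::-1].copy(); h=cv2.cvtColor(im,cv2.COLOR_RGB2HSV)
for p in [(278,160),(302,185),(291,175),(283,152),(125,100),(160,95),(170,100),(298,95),(270,180),(285,230),(69,173)]: print(p,h[p[1],p[0]])
fit(im,W,(3,120,150),(16,255,255),(260,140,325,200),.079)
fit(im,W,(17,120,120),(32,255,255),(250,125,335,210),.032)
fit(im,W,(105,120,60),(125,255,255),(255,40,345,140),.032)
fit(im,W,(105,120,120),(125,255,255),(100,70,190,140),.07)
fit(im,W,(55,100,60),(85,255,255),(40,140,110,200),.066)
E
```

```text
(278, 160) [ 13 207 233]
(302, 185) [ 12 202 234]
(291, 175) [ 15  13 237]
(283, 152) [ 11 113  61]
(125, 100) [ 13  13 231]
(160, 95) [110 122  94]
(170, 100) [ 20 138  61]
(298, 95) [108 188 216]
(270, 180) [ 23 201 146]
(285, 230) [ 28  14 219]
(69, 173) [ 69 181  90]
rect 663.7 -44.7 [35.5 35.2] ang 11.8 circle 664.1 -44.3 23.7
rect 667.2 -44.4 [70.5 70.9] ang 89.7 circle 667.3 -44.5 48.7
rect 667.4 35.1 [70.3 70.4] ang 89.8 circle 667.3 35.4 49.2
rect 509.4 7.4 [35.4 35.3] ang 32.6 circle 509.4 7.2 24.0
rect 436.7 -63.3 [31.2 26.3] ang 36.5 circle 437.4 -63.8 16.0
```

servo_tool:
  plan:
    - [[12.4, -21.3, 0, -0.004, -0.006, -0.138, 1], [0, 0, 0, 0, 0, 0, 1], [0, 0, 50, 0, 0, 0, 1], [0, 0, 40, 0, 0, 0, 1], [0, 0, 0, 0, 0, 0, 1]]

```text
t: 5.78
ee_pos: [0.6644, -0.048, 0.1402]
tool_rot: [0.994, 0.105, 0.001, 0.001]
force: [-0.2, -0.6, -0.3]
finger_gap: 0.0854
```

```bash
python3 - <<'E'
from h import *
move([.6638,-.0446,.041],.206)
W=cam('wrist'); im=imaging.read_camera('wrist')
cv2.imwrite('pics/w2.png',im[:,:,::-1])
fit(im,W,(3,120,150),(16,255,255),(0,0,560,420),.079)
E
```

```text
t5.78 tcp [ 0.6644 -0.048   0.1402] yaw 0.210 gap 0.0854 F [-0.2 -0.6 -0.3] | shift [-0.1 -3.7 99.2] turn 0.0040719089624943194 level [ 0.003 -0.002 -0.   ]
rect 862.8 -66.5 [77.6 95.6] ang 89.6 circle 862.9 -67.0 61.2
```

```bash
python3 - <<'E'
from h import *
W=cam('wrist'); im=cv2.imread('pics/w2.png')[:,:,::-1].copy()
fit(im,W,(3,170,150),(16,255,255),(180,60,380,380),.079)
E
```

```text
rect 666.7 -45.2 [34.3 34.8] ang 11.9 circle 666.6 -44.4 23.7
```

servo_tool:
  plan:
    - [[1.5, -3, 40, 0.003, -0.002, 0, 1], [0, 0, 35, 0, 0, 0, 1], [0, 0, 24, 0, 0, 0, 1], [0, 0, 0, 0, 0, 0, 1], [0, 0, 0, 0, 0, 0, 0], [0, 0, 0, 0, 0, 0, 0], [0, 0, 0, 0, 0, 0, 0], [0, 0, 0, 0, 0, 0, 0], [0, 0, 0, 0, 0, 0, 0], [0, 0, 0, 0, 0, 0, 0]]
  grip_force: 30

```text
t: 7.08
ee_pos: [0.6798, -0.0484, 0.0591]
tool_rot: [0.995, 0.102, 0.014, 0.003]
force: [-0.5, -0.2, -1.0]
finger_gap: 0.0396
```

```bash
python3 - <<'E'
from h import *
move([.567,-.3575,.2],.206)
E
```

```text
t7.08 tcp [ 0.6798 -0.0484  0.0591] yaw 0.205 gap 0.0396 F [-0.5 -0.2 -1. ] | shift [-169.4  280.8 -143.2] turn -0.0007549478601214243 level [ 0.008 -0.028 -0.   ]
```

```bash
python3 - <<'E'
from h import *
s=robot.read_state(); print(np.round(s['joint_positions'],3),s['force'],s['moment'])
a=imaging.read_camera('wrist'); b=imaging.read_camera('side')
b=cv2.resize(b[150:290,230:417],(560,420),interpolation=cv2.INTER_CUBIC)
cv2.imwrite('pics/w3.png',np.hstack([cv2.resize(a,(400,300)),cv2.resize(b,(400,300))])[:,:,::-1])
E
```

```text
[ 0.013  0.693  0.025  1.619 -0.02   0.801  0.251] [-0.52071452 -0.17551317 -0.9518532 ] [0.02827464 0.05281371 0.02325341]
```

View pics/w3.png

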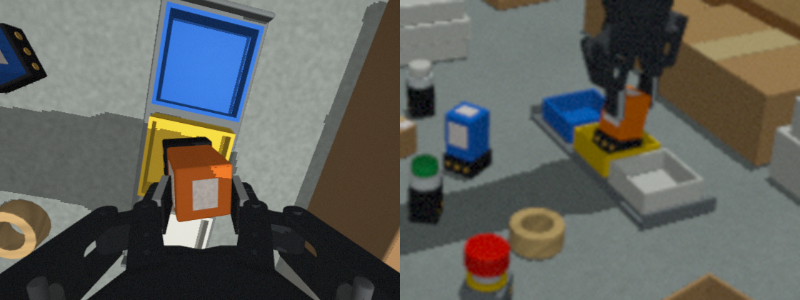

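servo_tool:
  plan:
    - [[0, 0, 0, 0, 0, 0, 0], [0, 0, 0, 0, 0, 0, 0]]

```text
t: 7.42
ee_pos: [0.6795, -0.0483, 0.0587]
tool_rot: [0.995, 0.102, 0.014, 0.003]
force: [0.5, 0.2, -0.8]
finger_gap: 0.0396
```

servo_tool:
  plan:
    - [[0, 0, -15, 0, 0, 0, 0], [0, 0, -15, 0, 0, 0, 0]]

```text
t: 7.68
ee_pos: [0.6776, -0.0482, 0.089]
tool_rot: [0.995, 0.102, 0.013, 0.003]
force: [-0.2, 0.4, -0.7]
finger_gap: 0.0366
```

```bash
python3 - <<'E'
from h import *
move([.567,-.3575,.2],.206)
a=imaging.read_camera('wrist'); b=imaging.read_camera('side')
b=cv2.resize(b[150:290,230:417],(560,420),interpolation=cv2.INTER_CUBIC)
cv2.imwrite('pics/w4.png',np.hstack([cv2.resize(a,(400,300)),cv2.resize(b,(400,300))])[:,:,::-1])
E
```

```text
t7.67 tcp [ 0.6776 -0.0482  0.089 ] yaw 0.205 gap 0.0366 F [-0.2  0.4 -0.7] | shift [-168.6  281.1 -113. ] turn -0.0007286558291932366 level [ 0.008 -0.024 -0.   ]
```

View pics/w4.png

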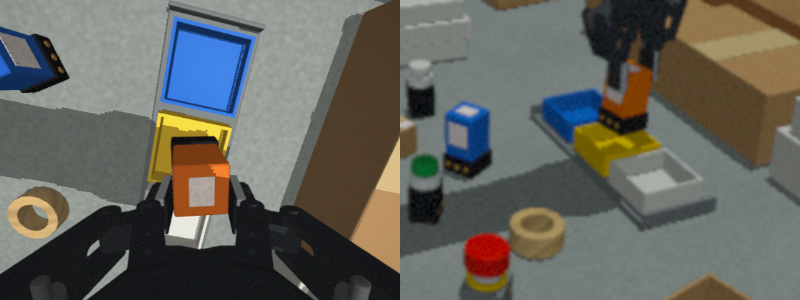

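The picture now shows the orange relay upright and flush between the pads, clear of the yellow bin. It is held near its top, because the hand stopped about 18 mm high for a reason I don't know. I will level the tool and carry it to the carton.

servo_tool:
  plan:
    - [[0, 0, -30, 0.004, -0.012, 0, 0], [0, 0, -30, 0.004, -0.012, 0, 0], [-24, 40, 0, 0, 0, 0, 0], [-24, 40, 0, 0, 0, 0, 0], [-24, 40, 0, 0, 0, 0, 0], [-24, 40, 0, 0, 0, 0, 0], [-24, 40, 0, 0, 0, 0, 0], [-24, 40, 0, 0, 0, 0, 0], [-24, 40, 0, 0, 0, 0, 0], [0, 0, 0, 0, 0, 0, 0], [0, 0, 0, 0, 0, 0, 0]]

```text
t: 9.15
ee_pos: [0.57, -0.3648, 0.1564]
tool_rot: [0.995, 0.104, 0.006, 0.001]
force: [0.1, 1.3, -1.6]
finger_gap: 0.0366
```

```bash
python3 - <<'E'
from h import *
move([.567,-.3575,.0575],.24)
W=cam('wrist')
a=imaging.read_camera('wrist'); cv2.imwrite('pics/w5.png',a[:,:,::-1])
print([(np.round(l['pixel'],1),round(l['conf'],2),np.round(ray(W,l['pixel'],0)[:2],4)) for l in landmark_of('wrist','returns')[:1]])
b=imaging.read_camera('side')
b=cv2.resize(b[180:360,270:510],(400,300),interpolation=cv2.INTER_CUBIC)
cv2.imwrite('pics/w5b.png',np.hstack([cv2.resize(a,(400,300)),b])[:,:,::-1])
E
```

```text
t9.15 tcp [ 0.57   -0.3648  0.1564] yaw 0.209 gap 0.0366 F [ 0.1  1.3 -1.6] | shift [-2.6 -8.1 98.9] turn -0.031181681069198053 level [ 0.004 -0.012 -0.   ]
[(array([277.3, 184.2]), 0.8, array([ 0.5683, -0.356 ]))]
```

View pics/w5b.png

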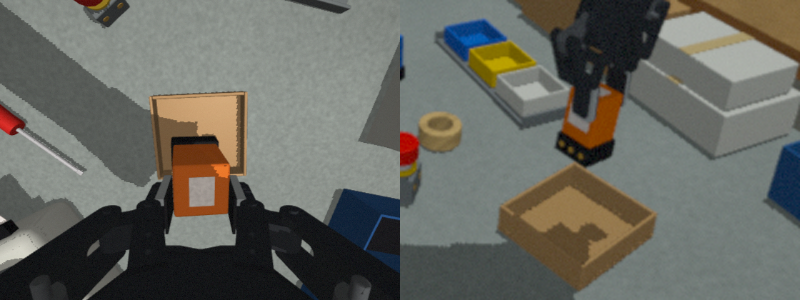

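The left half shows the relay held square over the carton, which is at about (200,135) there. The side half shows it upright above the carton.

servo_tool:
  plan:
    - [[-2.6, -8, 0, 0.004, -0.012, -0.03, 0], [0, 0, 40, 0, 0, 0, 0], [0, 0, 35, 0, 0, 0, 0], [0, 0, 15, 0, 0, 0, 0], [0, 0, 0, 0, 0, 0, 0]]

```text
t: 9.93
ee_pos: [0.57, -0.3495, 0.0661]
tool_rot: [0.992, 0.127, 0.001, -0.001]
force: [-0.3, -0.5, -0.5]
finger_gap: 0.0365
```

```bash
python3 - <<'E'
from h import *
move([.567,-.3575,.0575],.24)
E
```

```text
t9.93 tcp [ 0.57   -0.3495  0.0661] yaw 0.255 gap 0.0365 F [-0.3 -0.5 -0.5] | shift [-4.9  7.   8.5] turn 0.015093858124915815 level [-0.001 -0.001  0.   ]
```

servo_tool:
  plan:
    - [[-2, 5, 5, 0, 0, 0.015, 0], [0, 0, 0, 0, 0, 0, 0], [0, 0, 2, 0, 0, 0, 0], [0, 0, 0, 0, 0, 0, 0]]

```text
t: 10.42
ee_pos: [0.5717, -0.3567, 0.0627]
tool_rot: [0.993, 0.119, 0.003, 0.001]
force: [-0.3, -0.2, -1.1]
finger_gap: 0.0365
```

servo_tool:
  plan:
    - [[0, 0, 1, 0, 0, 0, 0], [0, 0, 0, 0, 0, 0, 0]]

```text
t: 10.68
ee_pos: [0.5719, -0.3568, 0.0622]
tool_rot: [0.993, 0.119, 0.003, 0.001]
force: [0.2, 0.1, -0.2]
finger_gap: 0.0363
```

servo_tool:
  plan:
    - [[0, 0, 1, 0, 0, 0, 0], [0, 0, 0, 0, 0, 0, 0]]

```text
t: 10.92
ee_pos: [0.5719, -0.3568, 0.0611]
tool_rot: [0.993, 0.119, 0.003, 0.001]
force: [-0.4, -0.3, -0.7]
finger_gap: 0.0364
```

servo_tool:
  plan:
    - [[0, 0, 1.5, 0, 0, 0, 0], [0, 0, 0, 0, 0, 0, 0]]

```text
t: 11.18
ee_pos: [0.5719, -0.3567, 0.0594]
tool_rot: [0.993, 0.119, 0.003, 0.001]
force: [0.1, -0.1, -1.3]
finger_gap: 0.0362
```

servo_tool:
  plan:
    - [[0, 0, 1.5, 0, 0, 0, 0], [0, 0, 0, 0, 0, 0, 0]]

```text
t: 11.42
ee_pos: [0.5719, -0.3567, 0.0577]
tool_rot: [0.993, 0.119, 0.003, 0.001]
force: [-0.4, 0.5, -1.5]
finger_gap: 0.0365
```

servo_tool:
  plan:
    - [[0, 0, 1.5, 0, 0, 0, 0], [0, 0, 0, 0, 0, 0, 0]]

```text
t: 11.68
ee_pos: [0.5719, -0.3567, 0.0561]
tool_rot: [0.993, 0.119, 0.003, 0.001]
force: [0.2, 0.1, -0.4]
finger_gap: 0.0363
```

```bash
python3 - <<'E'
from h import *
move([.567,-.3575,.0575],.24)
a=imaging.read_camera('wrist')
b=imaging.read_camera('side')
b=cv2.resize(b[220:370,300:500],(400,300),interpolation=cv2.INTER_CUBIC)
cv2.imwrite('pics/w6.png',np.hstack([cv2.resize(a,(400,300)),b])[:,:,::-1])
E
```

```text
t11.68 tcp [ 0.5719 -0.3567  0.0561] yaw 0.240 gap 0.0363 F [ 0.2  0.1 -0.4] | shift [-4.9 -0.4 -1.4] turn -0.0004498594101538522 level [ 0.003 -0.006 -0.   ]
```

View pics/w6.png

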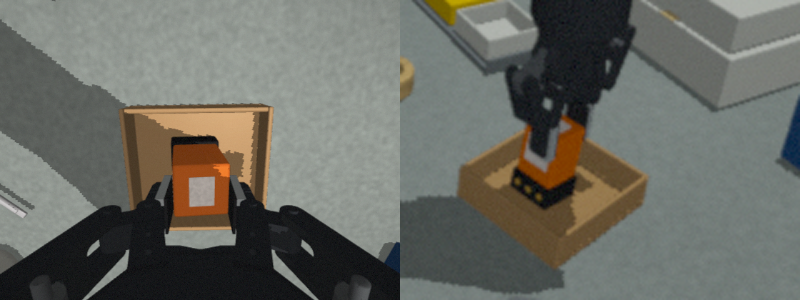

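The side half shows the relay inside the carton, just above its floor. I keep feeling down in small steps.

servo_tool:
  plan:
    - [[0, 0, 1.5, 0, 0, 0, 0], [0, 0, 0, 0, 0, 0, 0]]

```text
t: 12.02
ee_pos: [0.5723, -0.3571, 0.0553]
tool_rot: [0.993, 0.119, 0.004, 0.002]
force: [-0.3, 0.3, -0.2]
finger_gap: 0.0365
```

servo_tool:
  plan:
    - [[0, 0, 1.5, 0, 0, 0, 0]]

```text
t: 12.15
ee_pos: [0.5725, -0.3576, 0.055]
tool_rot: [0.993, 0.119, 0.004, 0.002]
force: [-4.5, 1.9, 12.9]
finger_gap: 0.0363
```

servo_tool:
  plan:
    - [[0, 0, 1.5, 0, 0, 0, 0]]

```text
t: 12.28
ee_pos: [0.5725, -0.3579, 0.055]
tool_rot: [0.993, 0.119, 0.004, 0.002]
force: [-3.1, 2.1, 11.3]
finger_gap: 0.0368
```

servo_tool:
  plan:
    - [[0, 0, 1.5, 0, 0, 0, 0]]

```text
t: 12.4
ee_pos: [0.5726, -0.358, 0.0551]
tool_rot: [0.993, 0.119, 0.004, 0.002]
force: [-4.1, 2.7, 9.2]
finger_gap: 0.0362
```

servo_tool:
  plan:
    - [[0, 0, -0.5, 0, 0, 0, 0], [0, 0, 0, 0, 0, 0, 0.6], [0, 0, 0, 0, 0, 0, 0.8], [0, 0, 0, 0, 0, 0, 0.8], [0, 0, 0, 0, 0, 0, 1], [0, 0, -30, 0, 0, 0, 1], [0, 0, -50, 0, 0, 0, 1], [0, 0, -50, 0, 0, 0, 1], [0, 0, 0, 0, 0, 0, 1]]

```text
t: 13.52
ee_pos: [0.5712, -0.3572, 0.1875]
tool_rot: [0.993, 0.119, 0.003, 0.001]
force: [-0.0, 0.2, -1.1]
finger_gap: 0.0853
```

```bash
python3 - <<'E'
from h import *
W=cam('wrist'); a=imaging.read_camera('wrist')
b=imaging.read_camera('side')
b=cv2.resize(b[220:370,300:500],(400,300),interpolation=cv2.INTER_CUBIC)
cv2.imwrite('pics/w7.png',np.hstack([cv2.resize(a,(400,300)),b])[:,:,::-1])
fit(a,W,(3,170,150),(16,255,255),(180,60,380,380),.074)
move([.511,.007,.19],np.radians(32.6))
move([.511,.007,.19],np.radians(32.6-90))
print(robot.read_state()['joint_positions'])
E
```

```text
rect 565.8 -342.1 [31.2 14.2] ang 13.6 circle 565.7 -341.7 16.9
t13.62 tcp [ 0.5685 -0.3554  0.1826] yaw 0.239 gap 0.0854 F [-0.7  0.2 -0.9] | shift [  30.  -365.8   -6.6] turn -0.32970109536308634 level [-0.002  0.    -0.   ]
t13.62 tcp [ 0.5685 -0.3554  0.1826] yaw 0.239 gap 0.0854 F [-0.7  0.2 -0.9] | shift [  30.  -365.8   -6.6] turn 1.2410952314318102 level [-0.002  0.    -0.   ]
[ 0.46907084  0.54835671  0.07180209  1.5508704  -0.0449168   1.04554646
  0.79224496]
```

View pics/w7.png

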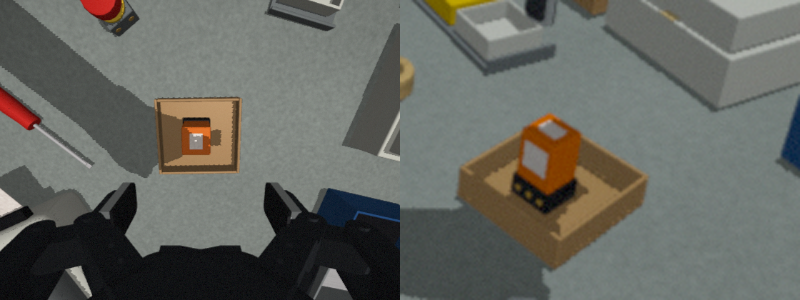

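The orange relay stands upright on the carton floor in both views, released. Next is the blue relay.

servo_tool:
  plan:
    - [[4.3, -52, -3, 0, 0, 0, 1], [4.3, -52, -3, 0, 0, 0, 1], [4.3, -52, 0, 0, 0, 0, 1], [4.3, -52, 0, 0, 0, 0, 1], [4.3, -52, 0, 0, 0, 0, 1], [4.3, -52, 0, 0, 0, 0, 1], [2, -30, 0, 0, 0, 0, 1], [0, 0, 0, 0, 0, -0.16, 1], [0, 0, 0, 0, 0, -0.16, 1], [0, 0, 0, 0, 0, 0, 1], [0, 0, 0, 0, 0, 0, 1]]

```text
t: 15.0
ee_pos: [0.4982, -0.0032, 0.1699]
tool_rot: [0.96, 0.279, -0.016, -0.008]
force: [0.5, -0.7, 0.8]
finger_gap: 0.0855
```

```bash
python3 - <<'E'
from h import *
W=cam('wrist'); a=imaging.read_camera('wrist'); cv2.imwrite('pics/w8.png',a[:,:,::-1])
fit(a,W,(105,150,110),(125,255,255),(150,60,400,300),.07)
move([.511,.007,.041],np.radians(32.6))
E
```

```text
rect 509.0 8.5 [34.1 34.5] ang 32.7 circle 508.9 8.4 23.6
t15.05 tcp [ 0.4982 -0.0032  0.1699] yaw 0.567 gap 0.0854 F [-0.2  0.1 -0.2] | shift [ 19.8   1.5 128.4] turn -0.0021069834875779847 level [-0.025  0.027 -0.   ]
```

View pics/w8.png

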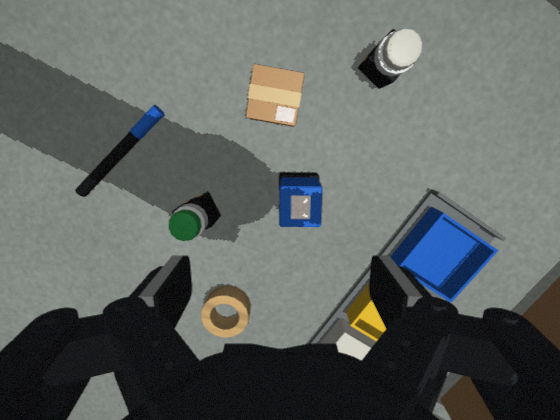

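The blue relay's top is at (301,205), square to the jaws. The neighbours (carton at 275,95 and tape at 226,310) are clear of the fingers.

servo_tool:
  plan:
    - [[15.5, -3.4, 0, -0.025, 0.027, 0, 1], [0, 0, 0, 0, 0, 0, 1], [0, 0, 25, 0, 0, 0, 1], [0, 0, 25, 0, 0, 0, 1], [0, 0, 15, 0, 0, 0, 1], [0, 0, 5, 0, 0, 0, 1], [0, 0, 0, 0, 0, 0, 1], [0, 0, 0, 0, 0, 0, 1]]

```text
t: 16.05
ee_pos: [0.5099, 0.0043, 0.0984]
tool_rot: [0.962, 0.274, -0.0, 0.001]
force: [0.2, 0.0, -0.3]
finger_gap: 0.085
```

```bash
python3 - <<'E'
from h import *
move([.5095,.008,.041],np.radians(32.7))
E
```

```text
t16.05 tcp [0.5099 0.0043 0.0984] yaw 0.555 gap 0.0850 F [ 0.2  0.  -0.3] | shift [ 1.6 -3.4 57.4] turn -0.015638343237555752 level [0.001 0.001 0.   ]
```

servo_tool:
  plan:
    - [[1.6, -3.4, 0, 0, 0, -0.015, 1], [0, 0, 20, 0, 0, 0, 1], [0, 0, 20, 0, 0, 0, 1], [0, 0, 12, 0, 0, 0, 1], [0, 0, 4, 0, 0, 0, 1], [0, 0, 0, 0, 0, 0, 1], [0, 0, 0, 0, 0, 0, 1]]

```text
t: 16.92
ee_pos: [0.5134, 0.0097, 0.045]
tool_rot: [0.959, 0.283, 0.004, 0.002]
force: [-0.4, -0.5, -0.1]
finger_gap: 0.0853
```

```bash
python3 - <<'E'
from h import *
move([.5095,.008,.041],np.radians(32.7))
E
```

```text
t16.93 tcp [0.5134 0.0097 0.045 ] yaw 0.574 gap 0.0853 F [-0.4 -0.5 -0.1] | shift [-4.2 -0.8  4. ] turn 0.0031772259384532653 level [ 0.005 -0.006 -0.   ]
```

servo_tool:
  plan:
    - [[-4, -0.8, 3, 0.005, -0.006, 0, 1], [0, 0, 0, 0, 0, 0, 1], [0, 0, 0, 0, 0, 0, 0], [0, 0, 0, 0, 0, 0, 0], [0, 0, 0, 0, 0, 0, 0], [0, 0, 0, 0, 0, 0, 0], [0, 0, 0, 0, 0, 0, 0], [0, 0, 0, 0, 0, 0, 0]]
  grip_force: 30

```text
t: 17.92
ee_pos: [0.5102, 0.0079, 0.0429]
tool_rot: [0.959, 0.283, 0.001, 0.0]
force: [-0.1, 0.4, -0.1]
finger_gap: 0.0358
```

```bash
python3 - <<'E'
from h import *
move([.5095,.008,.041],np.radians(32.7))
E
```

```text
t17.93 tcp [0.5102 0.0079 0.0429] yaw 0.574 gap 0.0358 F [-0.1  0.4 -0.1] | shift [-0.6 -0.5  1.9] turn 0.002913744327146528 level [ 0.001 -0.001 -0.   ]
```

servo_tool:
  plan:
    - [[0, 0, -30, 0, 0, 0, 0], [0, 0, -40, 0, 0, 0, 0], [0, 0, -35, 0, 0, 0, 0], [0, 0, 0, 0, 0, 0.14, 0], [0, 0, 0, 0, 0, 0.14, 0], [0, 0, 0, 0, 0, 0.14, 0], [0, 0, 0, 0, 0, 0.14, 0], [35, 12, 0, 0, 0, 0, 0], [35, 12, 0, 0, 0, 0, 0], [35, 12, 0, 0, 0, 0, 0], [20, 7, 0, 0, 0, 0, 0], [5, 2, 0, 0, 0, 0, 0], [0, 0, 0, 0, 0, 0, 0], [0, 0, 0, 0, 0, 0, 0]]

```text
t: 19.68
ee_pos: [0.6373, -0.0371, 0.1467]
tool_rot: [1.0, -0.001, -0.004, -0.0]
force: [0.1, -0.5, -1.3]
finger_gap: 0.0356
```

```bash
python3 - <<'E'
from h import *
W=cam('wrist'); a=imaging.read_camera('wrist'); cv2.imwrite('pics/w9.png',a[:,:,::-1])
fit(a,W,(105,150,60),(125,255,255),(200,0,420,150),.032)
move([.667,-.0446,.060],0)
E
```

```text
rect 668.2 40.6 [59.2 69.7] ang 89.6 circle 668.1 40.3 45.5
t19.73 tcp [ 0.6373 -0.037   0.1467] yaw -0.003 gap 0.0353 F [ 0.  -0.3 -1.5] | shift [30.5  7.6 86.5] turn -0.0025433543155077842 level [-0.001  0.009 -0.   ]
```

servo_tool:
  plan:
    - [[18, 5, 0, 0, 0.009, 0, 0], [11, 2.5, 0, 0, 0, 0, 0], [1.5, 0, 0, 0, 0, 0, 0], [0, 0, 0, 0, 0, 0, 0], [0, 0, 20, 0, 0, 0, 0], [0, 0, 20, 0, 0, 0, 0], [0, 0, 12, 0, 0, 0, 0], [0, 0, 4, 0, 0, 0, 0], [0, 0, 0, 0, 0, 0, 0], [0, 0, 0, 0, 0, 0, 0]]

```text
t: 20.98
ee_pos: [0.6641, -0.0424, 0.0852]
tool_rot: [1.0, -0.0, -0.003, -0.001]
force: [0.9, -0.1, -1.8]
finger_gap: 0.0358
```

```bash
python3 - <<'E'
from h import *
W=cam('wrist'); a=imaging.read_camera('wrist')
b=imaging.read_camera('side')
b=cv2.resize(b[160:280,250:410],(400,300),interpolation=cv2.INTER_CUBIC)
cv2.imwrite('pics/w10.png',np.hstack([cv2.resize(a,(400,300)),b])[:,:,::-1])
move([.6673,-.0447,.054],0)
E
```

```text
t21.07 tcp [ 0.6642 -0.0424  0.0855] yaw -0.000 gap 0.0355 F [ 0.  -0.7 -2. ] | shift [ 3.3  2.4 31.5] turn -0.0003406818422062585 level [-0.002  0.005 -0.   ]
```

View pics/w10.png

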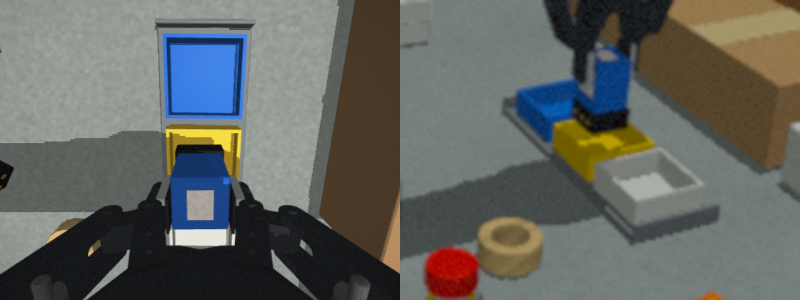

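The picture shows the relay upright over the yellow bin, base at about (198,150), a few mm left of the bin's centre. I will correct that and lower it.

servo_tool:
  plan:
    - [[3.3, 2.4, 0, -0.002, 0.005, 0, 0], [0, 0, 0, 0, 0, 0, 0], [0, 0, 12, 0, 0, 0, 0], [0, 0, 10, 0, 0, 0, 0], [0, 0, 5, 0, 0, 0, 0], [0, 0, 2, 0, 0, 0, 0], [0, 0, 0, 0, 0, 0, 0]]

```text
t: 21.95
ee_pos: [0.6679, -0.045, 0.0547]
tool_rot: [1.0, -0.0, 0.0, -0.0]
force: [0.5, -0.6, -1.0]
finger_gap: 0.0355
```

```bash
python3 - <<'E'
from h import *
move([.6673,-.0447,.052],0)
E
```

```text
t21.95 tcp [ 0.6679 -0.045   0.0547] yaw -0.000 gap 0.0355 F [ 0.5 -0.6 -1. ] | shift [-0.6 -0.3  2.7] turn -0.00046545743864401246 level [-0.    -0.001  0.   ]
```

servo_tool:
  plan:
    - [[0, 0, 1.5, 0, 0, 0, 0], [0, 0, 0, 0, 0, 0, 0]]

```text
t: 22.2
ee_pos: [0.6683, -0.045, 0.0535]
tool_rot: [1.0, -0.0, 0.001, 0.0]
force: [0.4, -1.1, -1.4]
finger_gap: 0.0357
```

servo_tool:
  plan:
    - [[0, 0, 1.5, 0, 0, 0, 0]]

```text
t: 22.32
ee_pos: [0.6686, -0.045, 0.0523]
tool_rot: [1.0, -0.0, 0.001, 0.0]
force: [-0.2, -0.9, -1.0]
finger_gap: 0.0355
```

servo_tool:
  plan:
    - [[0, 0, 1, 0, 0, 0, 0]]

```text
t: 22.45
ee_pos: [0.6686, -0.045, 0.052]
tool_rot: [1.0, -0.0, 0.001, 0.0]
force: [-3.6, -0.4, 6.7]
finger_gap: 0.0358
```

servo_tool:
  plan:
    - [[0, 0, 0, 0, 0, 0, 0], [0, 0, 0, 0, 0, 0, 0.6], [0, 0, 0, 0, 0, 0, 0.8], [0, 0, 0, 0, 0, 0, 0.8], [0, 0, 0, 0, 0, 0, 1], [0, 0, -30, 0, 0, 0, 1], [0, 0, -50, 0, 0, 0, 1], [0, 0, -45, 0, 0, 0, 1], [0, 0, -10, 0, 0, 0, 1], [0, 0, 0, 0, 0, 0, 1], [0, 0, 0, 0, 0, 0, 1]]

```text
t: 23.82
ee_pos: [0.6669, -0.045, 0.1879]
tool_rot: [1.0, -0.0, -0.001, -0.0]
force: [0.0, 0.4, -0.6]
finger_gap: 0.0853
```

```bash
python3 - <<'E'
from h import *
W=cam('wrist'); a=imaging.read_camera('wrist')
cv2.imwrite('pics/w11.png',a[:,:,::-1])
fit(a,W,(105,150,110),(125,255,255),(220,140,340,300),.079)
move([.43,-.205,.19],0)
t=imaging.read_camera('top'); cv2.imwrite('pics/t11.png',cv2.resize(t[130:290,230:480],None,fx=3,fy=3,interpolation=cv2.INTER_CUBIC)[:,:,::-1])
E
```

```text
rect 668.9 -42.6 [34.1 34.1] ang 90.0 circle 669.0 -42.8 23.4
t23.88 tcp [ 0.6667 -0.0449  0.1877] yaw -0.000 gap 0.0853 F [-0.2 -0.2 -0. ] | shift [-236.7  160.2   -1.9] turn -0.0003352239826210912 level [-0.     0.002 -0.   ]
```

View pics/w11.png

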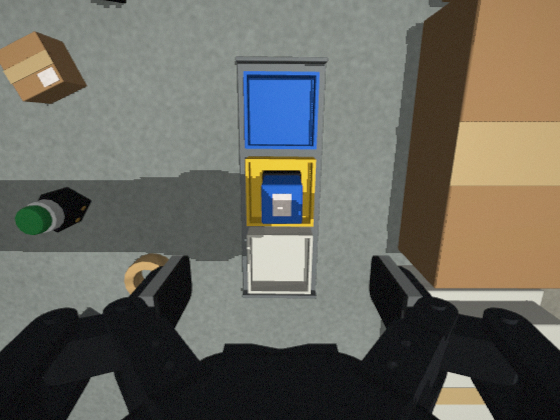

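The blue relay stands upright and centred in the yellow bin at (282,200), released. Next is the red button.

servo_tool:
  plan:
    - [[-36, 27, 0, 0, 0, 0, 1], [-36, 27, 0, 0, 0, 0, 1], [-36, 27, 0, 0, 0, 0, 1], [-36, 27, 0, 0, 0, 0, 1], [-36, 27, 0, 0, 0, 0, 1], [-30, 24, 0, 0, 0, 0, 1], [-15, 12, 0, 0, 0, 0, 1], [-5, 4, 0, 0, 0, 0, 1], [0, 0, 0, 0, 0, 0, 1], [0, 0, 0, 0, 0, 0, 1]]

```text
t: 25.18
ee_pos: [0.4251, -0.2215, 0.1779]
tool_rot: [1.0, 0.001, -0.009, -0.003]
force: [0.1, 0.7, 0.3]
finger_gap: 0.0856
```

```bash
python3 - <<'E'
from h import *
W=cam('wrist'); a=imaging.read_camera('wrist')
cv2.imwrite('pics/w12.png',a[:,:,::-1])
m=fit(a,W,(0,150,60),(6,255,255),(150,60,400,300),.07)
print([(np.round(l['pixel'],1),round(l['conf'],2),np.round(ray(W,l['pixel'],0)[:2],4)) for l in landmark_of('wrist','stop_red')[:1]])
move([.43,-.226,.041],0)
E
```

```text
rect 429.5 -222.4 [37.4 40.4] ang 0.3 circle 429.1 -222.1 20.5
[(array([288.2, 192.7]), 0.8, array([ 0.4316, -0.2244]))]
t25.27 tcp [ 0.4251 -0.2214  0.178 ] yaw 0.002 gap 0.0853 F [-0.3 -0.1 -0.6] | shift [  7.5   5.3 136.8] turn 0.002418675728023123 level [-0.006  0.019 -0.   ]
```

View pics/w12.png

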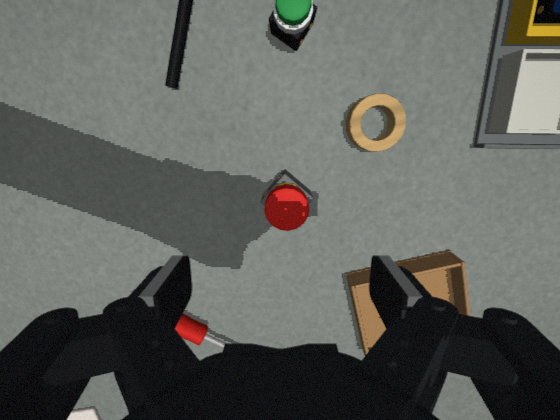

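The red head is centred at (287,207), with its block corner at (285,172), so the block is turned about 45°. I will grip at yaw −43° so that the block ends up square in the bin.

servo_tool:
  plan:
    - [[4.6, 2, 0, -0.006, 0.019, 0, 1], [0, 0, 0, 0, 0, 0.15, 1], [0, 0, 0, 0, 0, 0.15, 1], [0, 0, 0, 0, 0, 0.15, 1], [0, 0, 0, 0, 0, 0.15, 1], [0, 0, 0, 0, 0, 0.15, 1], [0, 0, 0, 0, 0, 0, 1], [0, 0, 20, 0, 0, 0, 1], [0, 0, 20, 0, 0, 0, 1], [0, 0, 12, 0, 0, 0, 1], [0, 0, 4, 0, 0, 0, 1], [0, 0, 0, 0, 0, 0, 1]]

```text
t: 26.78
ee_pos: [0.4367, -0.2216, 0.1215]
tool_rot: [0.93, -0.366, 0.006, -0.001]
force: [-0.6, -0.1, -1.2]
finger_gap: 0.0854
```

```bash
python3 - <<'E'
from h import *
W=cam('wrist'); a=imaging.read_camera('wrist')
m=fit(a,W,(0,150,60),(6,255,255),(150,60,400,400),.07)
move([.4297,-.2235,.041],-.75)
E
```

```text
rect 431.1 -222.3 [41.8 38.1] ang 46.8 circle 431.2 -222.1 21.1
t26.82 tcp [ 0.4369 -0.2217  0.1217] yaw -0.751 gap 0.0851 F [0.3 0.  0.4] | shift [-4.9  6.7 80.6] turn -0.0005151738325603894 level [-0.006 -0.011  0.   ]
```

servo_tool:
  plan:
    - [[-4, 5.5, 0, -0.006, -0.011, 0, 1], [0, 0, 0, 0, 0, 0, 1], [0, 0, 20, 0, 0, 0, 1], [0, 0, 25, 0, 0, 0, 1], [0, 0, 18, 0, 0, 0, 1], [0, 0, 10, 0, 0, 0, 1], [0, 0, 4, 0, 0, 0, 1], [0, 0, 0, 0, 0, 0, 1]]

```text
t: 27.82
ee_pos: [0.4333, -0.225, 0.0462]
tool_rot: [0.93, -0.366, 0.004, 0.0]
force: [0.1, -0.3, 0.0]
finger_gap: 0.0854
```

```bash
python3 - <<'E'
from h import *
move([.4303,-.223,.041],-.75)
E
```

```text
t27.82 tcp [ 0.4333 -0.225   0.0462] yaw -0.750 gap 0.0854 F [ 0.1 -0.3  0. ] | shift [-3.6  0.6  5.2] turn -0.00027655547278837567 level [-0.002 -0.007  0.   ]
```

servo_tool:
  plan:
    - [[-3.6, 0.6, 4.5, -0.002, -0.007, 0, 1], [0, 0, 0, 0, 0, 0, 1], [0, 0, 0, 0, 0, 0, 0], [0, 0, 0, 0, 0, 0, 0], [0, 0, 0, 0, 0, 0, 0], [0, 0, 0, 0, 0, 0, 0], [0, 0, 0, 0, 0, 0, 0], [0, 0, 0, 0, 0, 0, 0]]
  grip_force: 35

```text
t: 28.82
ee_pos: [0.4313, -0.2233, 0.0431]
tool_rot: [0.93, -0.366, 0.001, -0.0]
force: [-0.4, 0.2, 0.7]
finger_gap: 0.0392
```

servo_tool:
  plan:
    - [[0, 0, -20, 0, 0, 0, 0], [0, 0, -35, 0, 0, 0, 0], [0, 0, -35, 0, 0, 0, 0], [0, 0, -20, 0, 0, 0, 0], [0, 0, -5, 0, 0, 0, 0], [0, 0, 0, 0, 0, 0, 0]]

```text
t: 29.58
ee_pos: [0.4295, -0.2226, 0.1596]
tool_rot: [0.93, -0.366, -0.0, -0.0]
force: [-0.1, -0.2, -0.3]
finger_gap: 0.0391
```

```bash
python3 - <<'E'
from h import *
move([.667,.0355,.17],0)
W=cam('wrist'); a=imaging.read_camera('wrist'); cv2.imwrite('pics/w13.png',a[:,:,::-1])
E
```

```text
t29.57 tcp [ 0.4295 -0.2226  0.1596] yaw -0.750 gap 0.0391 F [-0.1 -0.2 -0.3] | shift [  -2.3 -350.7  -10.4] turn -0.7502722884395681 level [-0.     0.001 -0.   ]
```

servo_tool:
  plan:
    - [[0, -40, 0, 0, 0, 0, 0], [0, -48, 0, 0, 0, 0, 0], [0, -48, 0, 0, 0, 0, 0], [0, -48, 0, 0, 0, 0, 0], [0, -48, 0, 0, 0, 0, 0], [-1, -48, 0, 0, 0, 0, 0], [-1, -35, 0, 0, 0, 0, 0], [0, -18, 0, 0, 0, 0, 0], [0, -5, 0, 0, 0, 0, 0], [0, 0, 0, 0, 0, -0.15, 0], [0, 0, 0, 0, 0, -0.15, 0], [0, 0, 0, 0, 0, -0.15, 0], [0, 0, 0, 0, 0, -0.15, 0], [0, 0, 0, 0, 0, -0.13, 0], [0, 0, 0, 0, 0, -0.02, 0], [0, 0, 0, 0, 0, 0, 0]]

```text
t: 31.62
ee_pos: [0.6509, 0.0175, 0.1397]
tool_rot: [1.0, 0.001, -0.016, 0.003]
force: [-0.7, -0.9, 0.1]
finger_gap: 0.0391
```

```bash
python3 - <<'E'
from h import *
move([.6673,.0355,.056],0)
E
```

```text
t31.62 tcp [0.6509 0.0175 0.1397] yaw 0.002 gap 0.0391 F [-0.7 -0.9  0.1] | shift [ 19.2 -18.5  83. ] turn 0.0015307931677517317 level [0.006 0.033 0.   ]
```

servo_tool:
  plan:
    - [[8, -9, 0, 0.003, 0.016, 0, 0], [7, -8, 0, 0.003, 0.016, 0, 0], [1.5, -1.5, 0, 0, 0, 0, 0], [0, 0, 0, 0, 0, 0, 0], [0, 0, 15, 0, 0, 0, 0], [0, 0, 20, 0, 0, 0, 0], [0, 0, 12, 0, 0, 0, 0], [0, 0, 4, 0, 0, 0, 0], [0, 0, 0, 0, 0, 0, 0]]

```text
t: 32.75
ee_pos: [0.6669, 0.0372, 0.0824]
tool_rot: [1.0, -0.001, -0.001, 0.0]
force: [-0.4, -0.2, 0.0]
finger_gap: 0.039
```

```bash
python3 - <<'E'
from h import *
move([.6673,.0355,.056],0)
a=imaging.read_camera('wrist')
b=imaging.read_camera('side')
b=cv2.resize(b[160:280,250:410],(400,300),interpolation=cv2.INTER_CUBIC)
cv2.imwrite('pics/w14.png',np.hstack([cv2.resize(a,(400,300)),b])[:,:,::-1])
E
```

```text
t32.75 tcp [0.6669 0.0372 0.0824] yaw -0.001 gap 0.0390 F [-0.4 -0.2  0. ] | shift [ 0.5  1.7 26.4] turn -0.0014299429634678784 level [0.    0.002 0.   ]
```

View pics/w14.png

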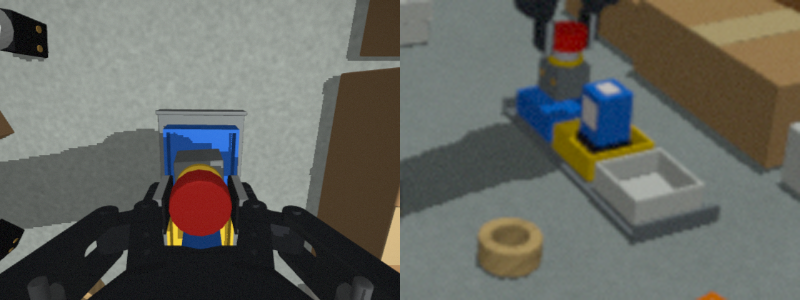

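The button is upright over the blue bin with its block square at (198,165), and the blue relay still stands in yellow. I lower it.

servo_tool:
  plan:
    - [[0.5, 1.7, 0, 0, 0, 0, 0], [0, 0, 10, 0, 0, 0, 0], [0, 0, 10, 0, 0, 0, 0], [0, 0, 5, 0, 0, 0, 0], [0, 0, 2, 0, 0, 0, 0], [0, 0, 0, 0, 0, 0, 0]]

```text
t: 33.6
ee_pos: [0.6687, 0.0355, 0.0554]
tool_rot: [1.0, -0.001, 0.0, 0.0]
force: [-0.4, -0.2, -1.2]
finger_gap: 0.0392
```

servo_tool:
  plan:
    - [[0, 0, 1.5, 0, 0, 0, 0]]

```text
t: 33.72
ee_pos: [0.669, 0.0355, 0.0541]
tool_rot: [1.0, -0.001, 0.001, 0.0]
force: [-0.4, 0.2, -1.4]
finger_gap: 0.0388
```

servo_tool:
  plan:
    - [[0, 0, 1, 0, 0, 0, 0]]

```text
t: 33.85
ee_pos: [0.6691, 0.0355, 0.0532]
tool_rot: [1.0, -0.001, 0.001, 0.0]
force: [-0.3, -0.4, -1.2]
finger_gap: 0.0389
```

servo_tool:
  plan:
    - [[0, 0, 1, 0, 0, 0, 0]]

```text
t: 33.98
ee_pos: [0.6692, 0.0356, 0.0523]
tool_rot: [1.0, -0.001, 0.001, 0.0]
force: [-0.5, 0.2, -1.1]
finger_gap: 0.0392
```

servo_tool:
  plan:
    - [[0, 0, 0.7, 0, 0, 0, 0]]

```text
t: 34.1
ee_pos: [0.6693, 0.0355, 0.0522]
tool_rot: [1.0, -0.001, 0.001, 0.0]
force: [-2.4, -0.5, 6.3]
finger_gap: 0.0388
```

servo_tool:
  plan:
    - [[0, 0, 0, 0, 0, 0, 0], [0, 0, 0, 0, 0, 0, 0.6], [0, 0, 0, 0, 0, 0, 0.8], [0, 0, 0, 0, 0, 0, 0.8], [0, 0, 0, 0, 0, 0, 1], [0, 0, 0, 0, 0, 0, 1], [0, 0, -30, 0, 0, 0, 1], [0, 0, -50, 0, 0, 0, 1], [0, 0, -45, 0, 0, 0, 1], [0, 0, -10, 0, 0, 0, 1], [0, 0, 0, 0, 0, 0, 1], [0, 0, 0, 0, 0, 0, 1]]

```text
t: 35.6
ee_pos: [0.6674, 0.0355, 0.1879]
tool_rot: [1.0, -0.001, -0.001, 0.0]
force: [0.4, -0.4, -0.2]
finger_gap: 0.0855
```

```bash
python3 - <<'E'
from h import *
W=cam('wrist'); a=imaging.read_camera('wrist'); cv2.imwrite('pics/w15.png',a[:,:,::-1])
fit(a,W,(0,150,60),(6,255,255),(150,60,400,400),.079)
b=imaging.read_camera('side'); cv2.imwrite('pics/s15.png',b[:,:,::-1])
print(boxes_of('side','stop_red')[:2])
move([.435,-.064,.19],0)
E
```

```text
rect 669.5 35.1 [40.4 37.1] ang 81.7 circle 669.4 35.3 20.4
[{'rect': [306.5, 178.5, 324.2, 208.5], 'conf': 0.55}, {'rect': [330.0, 220.0, 373.4, 251.8], 'conf': 0.17}]
t35.75 tcp [0.6673 0.0355 0.1876] yaw -0.001 gap 0.0854 F [ 0.4 -0.3 -0.4] | shift [-232.1   99.8   -1.7] turn -0.001305268749359545 level [0.    0.003 0.   ]
```

servo_tool:
  plan:
    - [[-40, 17, 0, 0, 0, 0, 1], [-40, 17, 0, 0, 0, 0, 1], [-40, 17, 0, 0, 0, 0, 1], [-40, 17, 0, 0, 0, 0, 1], [-35, 15, 0, 0, 0, 0, 1], [-22, 10, 0, 0, 0, 0, 1], [-10, 4, 0, 0, 0, 0, 1], [0, 0, 0, 0, 0, 0, 1], [0, 0, 0, 0, 0, 0, 1]]

```text
t: 36.88
ee_pos: [0.4306, -0.0628, 0.1814]
tool_rot: [1.0, -0.0, -0.007, -0.0]
force: [0.9, -0.2, -0.0]
finger_gap: 0.0851
```

```bash
python3 - <<'E'
from h import *
W=cam('wrist'); a=imaging.read_camera('wrist'); cv2.imwrite('pics/w16.png',a[:,:,::-1])
fit(a,W,(50,100,50),(90,255,255),(150,60,400,400),.066)
move([.436,-.064,.09],0)
E
```

```text
rect 433.1 -62.4 [25.8 26.7] ang 0.1 circle 433.1 -62.5 13.7
t36.92 tcp [ 0.4307 -0.0628  0.1814] yaw -0.000 gap 0.0855 F [-0.7 -0.3  0.2] | shift [ 6.6  1.3 91.3] turn -4.929148337962097e-05 level [-0.001  0.013 -0.   ]
```

View pics/w16.png

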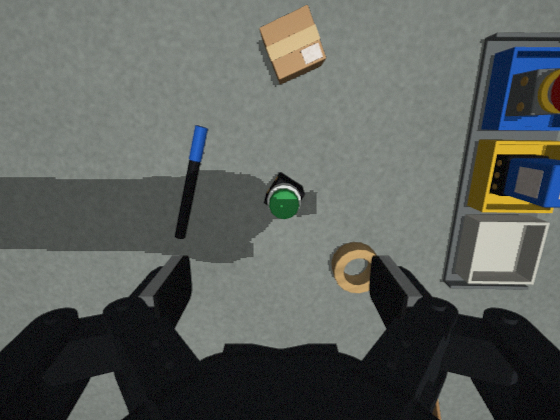

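The green lens is at (284,204) with clear space for the jaws, since the tape at (355,265) is off-axis. Both filled bins look right.

servo_tool:
  plan:
    - [[2.5, 0, 0, -0.001, 0.013, 0, 1], [0, 0, 0, 0, 0, 0, 1], [0, 0, 25, 0, 0, 0, 1], [0, 0, 30, 0, 0, 0, 1], [0, 0, 25, 0, 0, 0, 1], [0, 0, 12, 0, 0, 0, 1], [0, 0, 4, 0, 0, 0, 1], [0, 0, 0, 0, 0, 0, 1]]

```text
t: 37.92
ee_pos: [0.4382, -0.0614, 0.084]
tool_rot: [1.0, 0.002, 0.003, 0.0]
force: [-0.1, -0.3, 0.2]
finger_gap: 0.0854
```

```bash
python3 - <<'E'
from h import *
W=cam('wrist'); a=imaging.read_camera('wrist'); cv2.imwrite('pics/w17.png',a[:,:,::-1])
fit(a,W,(50,100,50),(90,255,255),(150,60,400,400),.066)
move([.434,-.0625,.029],0)
E
```

```text
rect 433.2 -61.6 [26.1 28. ] ang 0.0 circle 433.1 -61.5 14.4
t37.98 tcp [ 0.4384 -0.0614  0.0843] yaw 0.003 gap 0.0855 F [ 0.3 -0.   0.6] | shift [-4.8  1.  55.3] turn 0.002989494494971323 level [ 0.    -0.006 -0.   ]
```

servo_tool:
  plan:
    - [[-5, 1, 0, 0, -0.006, 0, 1], [0, 0, 0, 0, 0, 0, 1], [0, 0, 20, 0, 0, 0, 1], [0, 0, 20, 0, 0, 0, 1], [0, 0, 10, 0, 0, 0, 1], [0, 0, 3, 0, 0, 0, 1], [0, 0, 0, 0, 0, 0, 1]]

```text
t: 38.85
ee_pos: [0.4368, -0.0632, 0.0335]
tool_rot: [1.0, 0.001, 0.004, 0.001]
force: [-0.4, 0.5, 0.5]
finger_gap: 0.0852
```

```bash
python3 - <<'E'
from h import *
move([.4335,-.062,.029],0)
E
```

```text
t38.85 tcp [ 0.4368 -0.0632  0.0335] yaw 0.002 gap 0.0852 F [-0.4  0.5  0.5] | shift [-3.3 -1.2  4.5] turn 0.002486581874286742 level [ 0.001 -0.008 -0.   ]
```

servo_tool:
  plan:
    - [[-3.3, -1.2, 4, 0.001, -0.008, 0, 1], [0, 0, 0, 0, 0, 0, 1], [0, 0, 0, 0, 0, 0, 0], [0, 0, 0, 0, 0, 0, 0], [0, 0, 0, 0, 0, 0, 0], [0, 0, 0, 0, 0, 0, 0], [0, 0, 0, 0, 0, 0, 0], [0, 0, 0, 0, 0, 0, 0], [0, 0, 0, 0, 0, 0, 0]]
  grip_force: 30

```text
t: 39.98
ee_pos: [0.4345, -0.062, 0.031]
tool_rot: [1.0, 0.001, 0.001, 0.0]
force: [0.3, -0.3, 2.1]
finger_gap: 0.0374
```

servo_tool:
  plan:
    - [[0, 0, -20, 0, 0, 0, 0], [0, 0, -35, 0, 0, 0, 0], [0, 0, -35, 0, 0, 0, 0], [0, 0, -20, 0, 0, 0, 0], [0, 0, -5, 0, 0, 0, 0], [0, 0, 0, 0, 0, 0, 0]]

```text
t: 40.72
ee_pos: [0.4329, -0.0619, 0.1476]
tool_rot: [1.0, 0.001, -0.001, 0.0]
force: [-0.4, 0.1, -0.7]
finger_gap: 0.0375
```

```bash
python3 - <<'E'
from h import *
move([.6673,-.1245,.145],0)
E
```

```text
t40.73 tcp [ 0.4329 -0.0619  0.1476] yaw 0.002 gap 0.0375 F [-0.4  0.1 -0.7] | shift [234.2  63.1   2.4] turn 0.0023160529606551794 level [0.    0.001 0.   ]
```

The gap of 37.5 mm means the jaws hold the block across its edges, not the bezel. I check numerically whether it sits true in the hand.

```bash
python3 - <<'E'
from h import *
s=robot.read_state()
W=cam('wrist'); a=imaging.read_camera('wrist'); cv2.imwrite('pics/w18.png',a[:,:,::-1])
z=s['ee_pos'][2]+.035; print(s['ee_pos'])
m=fit(a,W,(50,100,50),(90,255,255),(150,60,400,400),z)
ys,xs=np.nonzero(m); print(xs.min(),xs.max(),ys.min(),ys.max())
# same at the grasp: lens centre relative to TCP expected (433.3-434.5, -61.8+62)
S=cam('side'); b=imaging.read_camera('side'); cv2.imwrite('pics/s18.png',b[:,:,::-1])
h=cv2.cvtColor(b,cv2.COLOR_RGB2HSV); mm=cv2.inRange(h,np.array((50,120,40)),np.array((90,255,255))); ys,xs=np.nonzero(mm[100:300,150:350]); print('side lens px',xs.mean()+150,ys.mean()+100,len(xs),'expected',proj(S,s['ee_pos']+[0,0,.028]), 'base box',boxes_of('side','lamp_green')[:1],proj(S,s['ee_pos']-[0,0,.031]))
E
```

```text
[ 0.43292973 -0.06192229  0.14764636]
rect 434.1 -60.3 [25.7 30.3] ang 0.1 circle 434.1 -60.2 15.3
249 312 262 328
side lens px 240.27027027027026 176.89189189189187 111 expected [239.27641078 175.89270314] base box [{'rect': [230.4, 171.4, 249.1, 207.0], 'conf': 0.56}] [240.03370565 202.04126162]
```

The lamp sits within about 2.5 mm of true in the hand, so I carry it on gently.

servo_tool:
  plan:
    - [[15, 4, 0, 0, 0, 0, 0], [30, 8, 0, 0, 0, 0, 0], [35, 9.5, 0, 0, 0, 0, 0], [35, 9.5, 0, 0, 0, 0, 0], [35, 9.5, 0, 0, 0, 0, 0], [35, 9.5, 0, 0, 0, 0, 0], [25, 7, 0, 0, 0, 0, 0], [15, 4, 0, 0, 0, 0, 0], [6, 2, 0, 0, 0, 0, 0], [0, 0, 0, 0, 0, 0, 0], [0, 0, 0, 0, 0, 0, 0]]

```text
t: 42.25
ee_pos: [0.674, -0.1284, 0.1338]
tool_rot: [1.0, 0.001, -0.007, -0.0]
force: [-0.8, 1.2, -0.4]
finger_gap: 0.0379
```

```bash
python3 - <<'E'
from h import *
move([.6675,-.1245,.044],0)
E
```

```text
t42.25 tcp [ 0.674  -0.1284  0.1338] yaw 0.003 gap 0.0379 F [-0.8  1.2 -0.4] | shift [-5.3 -3.9 89.9] turn 0.002676781721176358 level [-0.     0.013 -0.   ]
```

servo_tool:
  plan:
    - [[-6, -4, 0, 0, 0.013, 0, 0], [0, 0, 0, 0, 0, 0, 0], [0, 0, 15, 0, 0, 0, 0], [0, 0, 22, 0, 0, 0, 0], [0, 0, 15, 0, 0, 0, 0], [0, 0, 6, 0, 0, 0, 0], [0, 0, 0, 0, 0, 0, 0], [0, 0, 0, 0, 0, 0, 0]]

```text
t: 43.25
ee_pos: [0.6664, -0.1236, 0.0734]
tool_rot: [1.0, 0.002, 0.0, -0.0]
force: [-0.4, 0.5, -0.1]
finger_gap: 0.0378
```

```bash
python3 - <<'E'
from h import *
s=robot.read_state()
W=cam('wrist'); a=imaging.read_camera('wrist'); cv2.imwrite('pics/w19.png',a[:,:,::-1])
z=s['ee_pos'][2]+.035
m=fit(a,W,(50,100,50),(90,255,255),(150,60,400,400),z)
move([.6675,-.1245,.044],0)
E
```

```text
rect 666.9 -122.0 [26.  30.2] ang 8.9 circle 667.4 -121.8 15.3
t43.30 tcp [ 0.6664 -0.1235  0.0735] yaw 0.003 gap 0.0378 F [-0.6 -0.1 -0.6] | shift [ 1.   1.  29.5] turn 0.0032608337030808343 level [-0.    -0.001  0.   ]
```

servo_tool:
  plan:
    - [[0.5, 2, 0, 0, 0, 0, 0], [0, 0, 12, 0, 0, 0, 0], [0, 0, 10, 0, 0, 0, 0], [0, 0, 4, 0, 0, 0, 0], [0, 0, 1.5, 0, 0, 0, 0], [0, 0, 0, 0, 0, 0, 0]]

```text
t: 44.05
ee_pos: [0.6675, -0.1258, 0.0447]
tool_rot: [1.0, 0.002, 0.001, -0.0]
force: [0.0, 0.5, -0.0]
finger_gap: 0.0375
```

servo_tool:
  plan:
    - [[0, 0, 1.2, 0, 0, 0, 0]]

```text
t: 44.18
ee_pos: [0.6678, -0.1258, 0.0437]
tool_rot: [1.0, 0.002, 0.001, -0.0]
force: [-1.3, 0.2, -0.1]
finger_gap: 0.0377
```

servo_tool:
  plan:
    - [[0, 0, 1, 0, 0, 0, 0]]

```text
t: 44.3
ee_pos: [0.6679, -0.1258, 0.0429]
tool_rot: [1.0, 0.002, 0.001, -0.0]
force: [-0.2, -1.1, -1.1]
finger_gap: 0.0375
```

servo_tool:
  plan:
    - [[0, 0, 1, 0, 0, 0, 0]]

```text
t: 44.42
ee_pos: [0.6681, -0.1259, 0.042]
tool_rot: [1.0, 0.002, 0.002, 0.0]
force: [-0.1, 1.1, -1.0]
finger_gap: 0.0376
```

servo_tool:
  plan:
    - [[0, 0, 1, 0, 0, 0, 0]]

```text
t: 44.55
ee_pos: [0.6682, -0.1259, 0.0411]
tool_rot: [1.0, 0.002, 0.002, 0.0]
force: [0.8, -0.1, -0.9]
finger_gap: 0.0375
```

servo_tool:
  plan:
    - [[0, 0, 0.8, 0, 0, 0, 0]]

```text
t: 44.68
ee_pos: [0.6682, -0.1259, 0.0403]
tool_rot: [1.0, 0.002, 0.002, 0.0]
force: [-0.0, -0.1, -0.4]
finger_gap: 0.0374
```

servo_tool:
  plan:
    - [[0, 0, 0.8, 0, 0, 0, 0]]

```text
t: 44.8
ee_pos: [0.6684, -0.1259, 0.0401]
tool_rot: [1.0, 0.002, 0.002, 0.0]
force: [-2.3, -0.2, 6.6]
finger_gap: 0.0374
```

Contact comes at 0.040, as expected. I release, lift and back away.

servo_tool:
  plan:
    - [[0, 0, 0, 0, 0, 0, 0], [0, 0, 0, 0, 0, 0, 0.5], [0, 0, 0, 0, 0, 0, 0.7], [0, 0, 0, 0, 0, 0, 0.8], [0, 0, 0, 0, 0, 0, 0.9], [0, 0, 0, 0, 0, 0, 1], [0, 0, -30, 0, 0, 0, 1], [0, 0, -50, 0, 0, 0, 1], [0, 0, -45, 0, 0, 0, 1], [0, 0, -45, 0, 0, 0, 1], [0, 0, -10, 0, 0, 0, 1], [0, 0, 0, 0, 0, 0, 1], [-30, 0, 0, 0, 0, 0, 1], [-40, 0, 0, 0, 0, 0, 1], [-40, 0, 0, 0, 0, 0, 1], [-20, 0, 0, 0, 0, 0, 1], [0, 0, 0, 0, 0, 0, 1], [0, 0, 0, 0, 0, 0, 1]]

```text
t: 47.05
ee_pos: [0.528, -0.1248, 0.2134]
tool_rot: [1.0, 0.002, -0.007, -0.002]
force: [-0.4, -0.1, 0.3]
finger_gap: 0.0853
```

```bash
python3 - <<'E'
from h import *
W=cam('wrist'); a=imaging.read_camera('wrist')
fit(a,W,(50,100,50),(90,255,255),(150,60,560,400),.075)
fit(a,W,(0,150,60),(6,255,255),(150,0,560,400),.079)
b=imaging.read_camera('side')
c=cv2.resize(b[150:360,180:460],(400,300),interpolation=cv2.INTER_CUBIC)
cv2.imwrite('pics/w20.png',np.hstack([cv2.resize(a,(400,300)),c])[:,:,::-1])
move([.5,0,.2],0)
E
```

```text
rect 666.2 -126.4 [25.8 29.6] ang 72.2 circle 666.2 -126.6 15.0
rect 665.6 24.9 [30.2 44.6] ang 89.9 circle 665.5 29.7 22.9
t47.15 tcp [ 0.5282 -0.1248  0.2135] yaw 0.004 gap 0.0854 F [0.4 0.9 0.2] | shift [ -27.6 -124.9   14.3] turn 0.004007899705609441 level [-0.003  0.013 -0.   ]
```

View pics/w20.png

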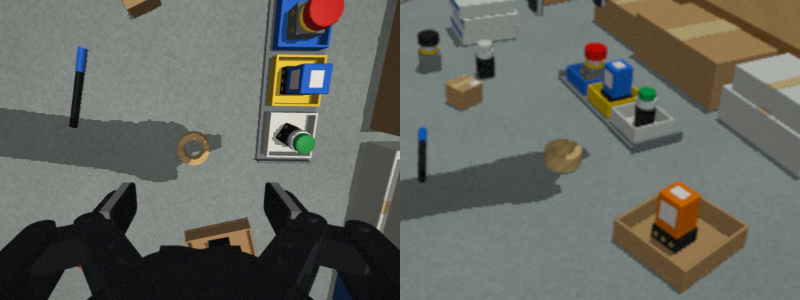

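The final picture shows the red button in blue, the blue relay in yellow, the green lamp in white and the orange relay in the carton, all upright. The black button at (430,50) and the white lamp at (485,58) still stand. The hand is clear of everything, so I hand the job in.

```bash
python3 - <<'E'
from h import *
print(order.close_job(), robot.read_state()['t'], robot.read_state()['force'])
E
```

```text
the job is handed in; nothing more can be done
the job is handed in; nothing more can be done
```

The kit is made up and handed in. The orange relay went to the returns carton first. Then the blue relay went into the yellow bin, the red button into the blue bin and the green lamp into the white bin. The clock read about 47 s of the 112 s allowed.

**Last checks:** In the final wrist and side pictures all four stand upright in the right places, let go, and the gripper is clear of everything. The black button and the white lamp still stand where they were. Each part was lowered until it touched the floor (about 6–13 N) before release.

**What disagreed or went unexplained:**
- **Orange grasp:** the hand stopped about 18 mm high, 15 mm off in x and slightly tilted, so the relay was gripped near its top. I did not find out why. It straightened when lifted and was placed upright.
- **Green lamp grasp:** the finger gap read 37.5 mm instead of the expected 32 mm, so the jaws held the block across its edges, not the bezel. It sat about 2.5 mm out of true in the hand and was placed upright.
- **Forces:** I only saw the force readings at the end of each move, never above 13 N. I did not measure peaks during the moves.

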